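# Close the rooftop spares case and snap its four clips

### The arm

A 6-joint arm with a two-finger parallel gripper is mounted at the origin on the work surface. World frame = base frame: x ahead of the robot, y to its left, z up, the work surface at z = 0. Lengths are in m, angles in rad, forces in N, time in s.
With the tool pointing down it reaches from about 0.25 to 0.725 m from the base axis. Payload 4 kg.
Tool frame: the origin (TCP) lies between the finger pads; the fingertips stand 8 mm ahead of it and the grasp point (between the pads) lies 11 mm behind it; z points along the fingers, y is the line along which they close (so a half turn about z gives the same grasp; the last joint's range is limited). The gripper opens to 85 mm and grips with 20 to 120 N. Pads are 22 mm wide; open, the fingers measure 114 mm over their backs; the gripper's body (76 mm by 85 mm) begins 54 mm behind the grasp point. The pads swing forward as they close: fully open they stand 13 mm farther back than shut.
Start: joints at [-1.168, 0.241, 0.005, 1.335, 0, 1.571], TCP at [0.196, -0.46, 0.239] pointing down, gripper open.
Joint ranges: [-2.72, 2.72], [-1.05, 1.87], [-1.09, 1.28], [-1.99, 2.15], [-1.42, 1.44], [-3.14, 3.14]. Speed limits (rad/s): [2.79, 2.79, 3.14, 3.14, 3.14, 3.14].

### API

Orientations are given as a unit quaternion [x, y, z, w].
In Python, from workcell import status, viewer, bot gives the robot as it stands.
- The arm moves only by the tool servo_tool, never from a script. Its argument "commands" is a list of rows, each a list of 5 numbers: the finger opening in mm, from 0 to 85.4, then the shift along the tool's x, y, z in mm, then the turn about the tool's z in rad. A call has 1 to 20 rows; each row shifts and turns the commanded pose from where the row before left it, along the tool's axes as they then stand; what a row does not reach is not made up. A row lasts 1/8 s, in which the tool goes at most 62.5 mm and 10.7 degrees, less where a joint would pass 70% of its speed; a pose out of reach is approached as far as the arm can. A call is refused whole if a number of a shift passes 62.5 or a number of a turn 0.188, either way. A call with a gripper value outside its range is refused whole. The fingers move at their own pace and stop on an object; the grip force is fixed at half the most. Time passes only in rows, so rows that do not move let the fingers close. It gives the time, the measured TCP pose, the force, the opening and the grip force at its end, in the units of the state.
- status.get_obs(): the state, without advancing time (a new reading comes with each control period).
- viewer.camera(name): name is "scene" or "top" or "wrist"; returns (picture, depth): 480x640x3 uint8, red, green, blue; 480x640 float32, m along the optical axis (not along the pixel's ray), 0 where there is no reading.
- viewer.get_calibration(name): a dict with "camera_matrix" (3x3 intrinsics, pixels), "R" (3x3) and "t" (3): a world point X has camera coordinates R X + t; the wrist camera has in their place "T_tool_cam" (4x4, takes a point from camera to tool coordinates, whose origin is the TCP and whose axes are the flange's). Camera axes: x right, y down, z forward; pixel columns grow to the right and rows downward; lengths in m; the calibration is good to about 2 mm. A picture is of the moment at which its call begins: read the wrist's pose just before it. get_calibration takes no time and is no camera call.
- bot.job_done(): hands the job in; it is judged then, once.
Trained networks look in the newest picture that a camera, given by its name, has taken for a name from the list of things; names that differ only in an ending like _2 or _b are one class to them, and where a whole thing is asked for, a point or a joint stands for the part that bears it (a point fixed in the world has none). Each returns a list of dicts, best first, with "p" (0 to 1); they miss things now and then, are a little off and sometimes report something else, mostly with a low value. They report only what shows in the picture. A call takes as long as a camera call. They do not tell look-alikes from the thing itself.
- viewer.masks_of(camera, label): "mask" (480x640 bool, what is visible of it) and "pixel" ([row, column] in pixels, amid what is visible of it).
- viewer.spot_point(camera, label): "pixel" ([row, column] in pixels: a listed point, or the origin of a listed thing).
The state is a dict: "clock": time; "joint_pos": joint angles; "joint_vel": joint speeds; "tau": joint torques, N m; "eef_pos": TCP position; "tool_rot": TCP orientation; "ft_force": force on the tool from outside, world axes, zero at the start; "ft_torque": the same for the moment, N m; "grip_width": finger opening in m; "grasp_force": force on a finger pad.
Only numpy, scipy, OpenCV 4.12 (cv2) and the standard library are available. Lean on these libraries where they do the work, as an engineer would, in place of code of your own. Each camera call takes 0.05 s, during which the arm holds its last target. There are 200 camera calls.

### The job

Close the spares case before the rain: pick up its lid from the silicone pad by the rib, lower it (do not drop it) onto the case so that it sits fully home with its clips still raised, then flip all four side clips fully down against the case. Leave the lid seated, and do not disturb the tools, sleeves, jar or the regulator's dial.

Things in the scene. Friction and masses are not known exactly. Their poses are not given: they have to be found in the camera images.
- case_rim (a point): The open weatherproof case: a fixed, grey-painted rectangular box, 140 mm (its x) by 116 mm (its y) by 80 mm high, walls 5 mm thick (mouth 130 by 106 mm), spare parts lying inside below the lid's depth. This point is the centre of its mouth, level with the rim (80 mm above the bench); z up, x along the case's long side.
- lid_grip (a point): Grip point of the case's bare aluminium lid (0.4 kg), which lies right side up on the pad: in the rib that stands along the middle of its top as a handle, 70 mm along x, 18 mm thick in y, 30 mm high. The point is 22 mm above the plate's upper face, 8 mm under the rib's top. z up, x along the rib and the lid's long side. Lid seated: 28 mm straight above case_rim. Either way round fits.
- lid_under (a point): Middle of the lid's underside, 42 mm below lid_grip, same axes. The lid is a plate 146 (x) by 122 (y) by 6 mm; below it a plug 14 mm deep, tapering from 128 by 104 mm to 114 by 90 mm at the bottom, centres itself in the case's mouth. Around the rib open the fingers to about 60 mm at most, so as not to foul raised clips.
- pad: Black silicone pad, fixed, 200 by 170 by 4 mm; origin under its centre.
- clip_a (a joint): Angle of the clip on the lid's +x side, rad: 0 = fully down along the case's wall (hard stop), 1.57 = sticking straight out, more = raised (stop at 2.5). Starts at 1.35 to 1.95; stays where it is left (friction 0.03 N m, no spring). Hinge line level, along the lid's edge, 75.5 mm from the lid's centre and 25 mm below lid_grip.
- clip_a_tip (a point): Middle of the free end of the clip on the lid's +x side: a white plastic flap 40 mm wide, 4 mm thick, in the middle of the lid's short (122 mm) edge; this end is 36 mm from its hinge line.
- clip_b (a joint): Angle of the clip on the lid's +y side, rad: 0 = fully down along the case's wall (hard stop), 1.57 = sticking straight out, more = raised (stop at 2.5). Starts at 1.35 to 1.95; stays where it is left (friction 0.03 N m, no spring). Hinge line level, along the lid's edge, 63.5 mm from the lid's centre and 25 mm below lid_grip.
- clip_b_tip (a point): Middle of the free end of the clip on the lid's +y side: a white plastic flap 40 mm wide, 4 mm thick, in the middle of the lid's long (146 mm) edge; this end is 36 mm from its hinge line.
- clip_c (a joint): Angle of the clip on the lid's -x side, rad: 0 = fully down along the case's wall (hard stop), 1.57 = sticking straight out, more = raised (stop at 2.5). Starts at 1.35 to 1.95; stays where it is left (friction 0.03 N m, no spring). Hinge line level, along the lid's edge, 75.5 mm from the lid's centre and 25 mm below lid_grip.
- clip_c_tip (a point): Middle of the free end of the clip on the lid's -x side: a white plastic flap 40 mm wide, 4 mm thick, in the middle of the lid's short (122 mm) edge; this end is 36 mm from its hinge line.
- clip_d (a joint): Angle of the clip on the lid's -y side, rad: 0 = fully down along the case's wall (hard stop), 1.57 = sticking straight out, more = raised (stop at 2.5). Starts at 1.35 to 1.95; stays where it is left (friction 0.03 N m, no spring). Hinge line level, along the lid's edge, 63.5 mm from the lid's centre and 25 mm below lid_grip.
- clip_d_tip (a point): Middle of the free end of the clip on the lid's -y side: a white plastic flap 40 mm wide, 4 mm thick, in the middle of the lid's long (146 mm) edge; this end is 36 mm from its hinge line.
- sleeve1: Bystander: white plastic bearing sleeve, 40 mm across, 30 mm high; origin under its centre.
- sleeve2: Bystander: a second such sleeve.
- jar: Bystander: glass jam jar with twist cap, 70 mm across, 90 mm high; origin under its centre.
- hammer_grip (a point): Bystander: steel hammer lying flat, 280 mm long; point in its handle.
- screwdriver_grip (a point): Bystander: screwdriver lying flat; point in its handle.
- wrench_grip (a point): Bystander: steel wrench lying flat; point in its handle.
- dial (a joint): Bystander: turning dial on top of the fixed brown plastic regulator housing (120 by 100 by 75 mm); rad, 0 at the start.
There are look-alikes about, which are no part of the job. Of the things like the part that bears lid_grip, leave any that is blue; of the rest the smaller one is meant.

How it is judged:
On the way, in this order (a step that is already met when the one before it is completed fails the run):
1. the lid sits fully home on the case, its four clips still raised (horizontal distance between lid_grip and case_rim below 0.005 m and z of lid_grip in the frame of case_rim between 0.025 and 0.031 m and angle between lid_grip's own z axis and vertical below 0.04 rad and angle between the x axis of lid_grip and the x axis of case_rim, either way round below 0.07 rad and value of joint each of clip_a, clip_b, clip_c, clip_d above 0.9 rad), for 0.2 s.
2. all four clips are flipped down (horizontal distance between lid_grip and case_rim below 0.005 m and z of lid_grip in the frame of case_rim between 0.025 and 0.031 m and angle between lid_grip's own z axis and vertical below 0.04 rad and angle between the x axis of lid_grip and the x axis of case_rim, either way round below 0.07 rad and value of joint each of clip_a, clip_b, clip_c, clip_d below 0.15 rad), for 0.2 s.
At the end, for the whole second after the job is handed in: The lid is seated on the case (lid_grip within 5 mm of straight above the mouth's centre and 25 to 31 mm above the rim, level within 0.04 rad, its long side along the case's within 0.07 rad, either way round) and all four clips are down (each below 0.15 rad), nothing held (all of step 2); the robot touches nothing.
It fails at once if a bystander was moved by more than 30 mm, or the regulator's dial turned (distance of any of sleeve1, sleeve2, jar, hammer_grip, screwdriver_grip, wrench_grip from where it was at the start of the episode above 0.03 m or value of joint dial above 0.3 rad).
It fails at once if the lid was dropped onto the case (arrived faster than 0.5 m/s) (horizontal distance between lid_grip and case_rim below 0.06 m and z of lid_grip in the frame of case_rim below 0.045 m and linear speed of lid above 0.5 m/s).
It also fails if it takes over 64 s, if anything falls off the work surface, if the arm or the gripper's body presses on something with over 40 N, if the wrist force passes 120 N, or if a joint passes its speed limit or range.

## Working session

There is one attempt and no reset: what is moved stays moved. The work goes in short steps, Python scripts to look and compute and a tool call to move; the robot and the scene stay as the last step left them, time stands still between calls to the robot, and variables do not carry over. Pictures are saved under pics/ and viewed, at most 10 in all, crops included, and the job is handed in when it is done.

Besides the shell and the picture viewer there is one more tool, called after "Call:" as name(argument=value, ...), one argument or row to a line, values as JSON. servo_tool: Moves the arm, as the interface text tells. Its arguments: {"type":"object","properties":{"commands":{"type":"array"}},"required":["commands"]}

```bash
ls; mkdir -p pics; cat > h.py <<'E'
import numpy as np,cv2
from workcell import status,viewer,bot
from scipy.spatial.transform import Rotation as Ro
def cloud(cam,obs=None):
    o=status.get_obs(); im,d=viewer.camera(cam); c=viewer.get_calibration(cam); K=np.array(c["camera_matrix"])
    v,u=np.mgrid[0:480,0:640]
    P=np.stack([(u-K[0,2])/K[0,0]*d,(v-K[1,2])/K[1,1]*d,d],-1)
    if "R" in c: W=(P-np.array(c["t"]))@np.array(c["R"])
    else:
        T=np.array(c["T_tool_cam"]); W=P@T[:3,:3].T+T[:3,3]
        W=W@Ro.from_quat(o["tool_rot"]).as_matrix().T+np.array(o["eef_pos"])
    W[d==0]=np.nan
    return im,W
def save(n,im): cv2.imwrite("pics/"+n,im[:,:,::-1])
E
python3 - <<'E'
from h import *
o=status.get_obs(); print(o)
im,W=cloud("top"); save("top.png",im); np.save("top.npy",W)
for l in ["lid_grip","case_rim","clip_a_tip","pad","jar"]:
    for r in viewer.spot_point("top",l): 
        p=r["pixel"]; print(l,r["p"],p,W[int(p[0]),int(p[1])].round(3))
for r in viewer.masks_of("top","lid_grip"):
    m=r["mask"]; print("lid mask",r["p"],r["pixel"],m.sum(),im[m].mean(0))
im,W=cloud("scene"); save("scene.png",im)
E
```

```text
pics
{'clock': 0.0, 'joint_pos': array([-1.16799550e+00,  2.41393125e-01,  3.71760674e-03,  1.33522841e+00,
        2.54796285e-05,  1.57077947e+00]), 'joint_vel': array([-0.00173106,  0.00093963,  0.00205253, -0.00174938, -0.0001676 ,
       -0.00069268]), 'tau': array([ 7.76320644e-05, -3.72317219e+01,  2.52408117e+01,  1.70350971e-02,
        4.91006097e-05,  7.88007611e-06]), 'eef_pos': array([ 0.19575819, -0.4594007 ,  0.23842035]), 'tool_rot': array([ 9.79785171e-01,  2.00049765e-01, -1.98313440e-04, -1.03505304e-03]), 'ft_force': array([-0.22744573, -0.19943254,  0.21504956]), 'ft_torque': array([-0.02551412, -0.00745477, -0.02246362]), 'grasp_force': 0.0, 'grip_width': 0.08573513263580515}
lid_grip 0.92 [327.9, 218.8] [0.276 0.226 0.067]
lid_grip 0.91 [333.2, 386.6] [ 0.258 -0.226  0.091]
lid_grip 0.61 [229.1, 374.7] [ 0.554 -0.205  0.019]
case_rim 0.95 [233.8, 224.6] [0.545 0.224 0.015]
case_rim 0.48 [268.1, 302.0] [ 0.446  0.001 -0.005]
clip_a_tip 0.59 [351.0, 230.3] [0.212 0.196 0.041]
clip_a_tip 0.46 [190.7, 373.5] [ 0.672 -0.205  0.007]
clip_a_tip 0.44 [369.1, 383.8] [ 0.163 -0.22   0.056]
pad 0.6 [181.7, 176.6] [0.697 0.364 0.024]
jar 0.78 [221.3, 148.0] [0.564 0.419 0.096]
jar 0.2 [192.1, 366.0] [ 0.667 -0.185  0.002]
lid mask 0.84 [230.7, 370.7] 2732 [131.63103953 129.46961933 129.65739385]
lid mask 0.83 [335.4, 384.7] 4527 [124.30218688 122.99116413 124.37574553]
lid mask 0.68 [202.0, 368.4] 181 [158.8121547  152.43646409 147.09944751]
```

View pics/top.png

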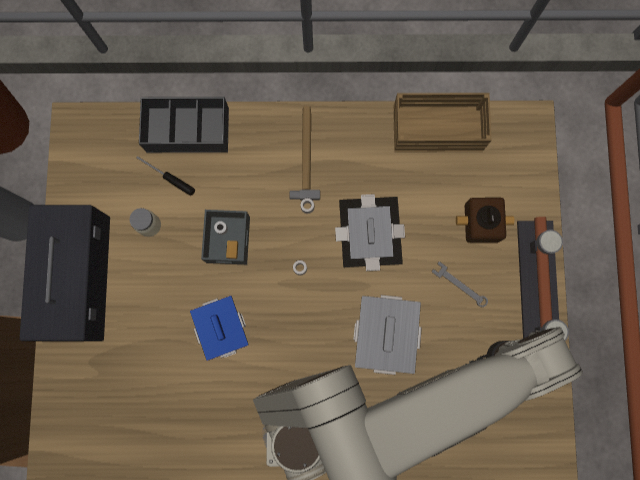

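View pics/scene.png

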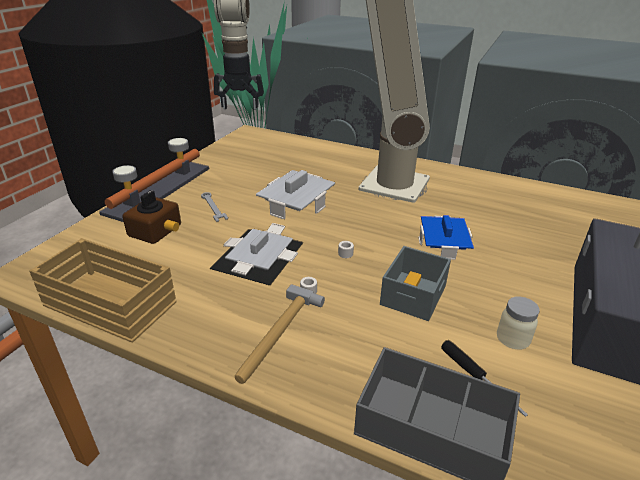

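Candidates for the lid: blue one (row 327, col 219: excluded), large aluminium one (333, 387), and smaller aluminium one on the black pad (231, 371). The one on the pad fits the description. Case is at (237, 226). Next I measure from depth and check a close crop.

```bash
python3 - <<'E'
from h import *
im,W=cloud("top")
def rect(b,lo,hi,n):
    x0,x1,y0,y1=b
    m=(W[...,0]>x0)&(W[...,0]<x1)&(W[...,1]>y0)&(W[...,1]<y1)&(W[...,2]>lo)&(W[...,2]<hi)
    P=W[m]; r=cv2.minAreaRect(P[:,:2].astype(np.float32)*1000)
    print(n,m.sum(),r,"z med",np.median(P[:,2]).round(4))
B=(.4,.7,-.32,-.1)
rect(B,.042,.09,"rib"); 
rect((.46,.64,-.29,-.12),.014,.035,"plate")
rect((.44,.66,.13,.31),.068,.095,"rim")
rect((.15,.36,-.32,-.1),.0,.2,"biglid")
m=(W[...,0]>.45)&(W[...,0]<.65)&(W[...,1]>-.3)&(W[...,1]<-.1)
print(np.histogram(W[m][:,2],bins=np.arange(-.01,.1,.01)))
# bench tilt check
print(W[300,330],W[250,330],W[260,120])
crop=cv2.resize(im[170:300,300:460],(800,650)[:2] if 0 else (738,600),interpolation=cv2.INTER_CUBIC); save("crop.png",crop)
E
```

```text
rib 163 ((542.3382568359375, -192.4486846923828), (68.68441772460938, 18.00177001953125), 3.2523839473724365) z med 0.0519
plate 2329 ((550.0025634765625, -205.80245971679688), (168.45944213867188, 179.39527893066406), 88.4146728515625) z med 0.0228
rim 437 ((527.1627807617188, 214.3658905029297), (118.71814727783203, 141.98194885253906), 87.46244049072266) z med 0.0778
biglid 5135 ((255.02386474609375, -209.94332885742188), (219.73239135742188, 209.91368103027344), 89.88128662109375) z med 0.0509
(array([ 710, 1166,  819, 1726,  108,   61,   95,   10,    0,    0]), array([-0.01,  0.  ,  0.01,  0.02,  0.03,  0.04,  0.05,  0.06,  0.07,
        0.08,  0.09]))
[ 3.53677079e-01 -7.82074593e-02  2.05840675e-04] [ 0.49708535 -0.07894539  0.00071573] [0.47001035 0.52186529 0.00303465]
```

View pics/crop.png

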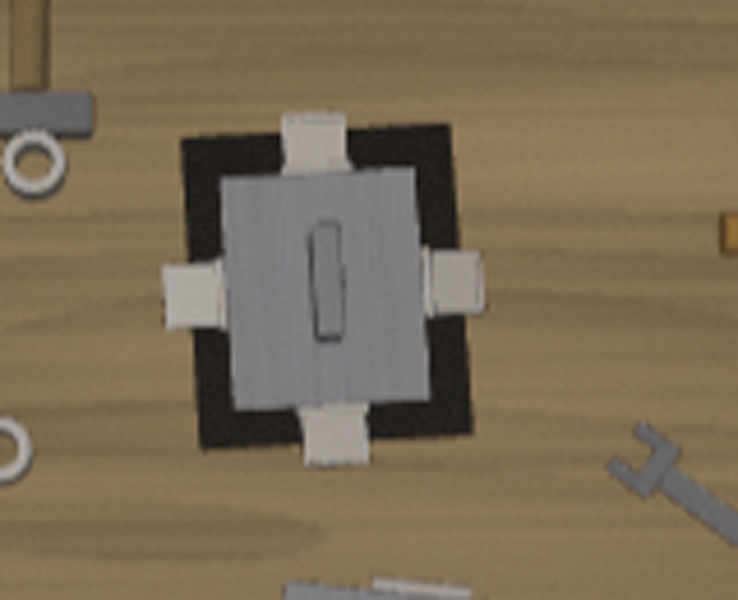

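The crop shows the small aluminium lid on the black pad, rib at crop (280, 327), all four clips sticking out and its fit dimensions match (rib 69x18, top at 52 mm). Case rim fits 142x119 at 78 mm.

```bash
cat >> h.py <<'E'
def go(x,y,z,yaw_deg):
    o=status.get_obs(); R=Ro.from_quat(o["tool_rot"]).as_matrix(); y0=np.degrees(np.arctan2(R[1,0],R[0,0]))
    t=-np.radians(yaw_deg-y0); a=np.radians(yaw_deg); e=np.array(o["eef_pos"]); d=np.array([x,y,z])-e
    print("pos",e.round(4),"yaw",y0.round(2),"tilt",R[:,2].round(4),"turn",t.round(4),"then shift mm",(np.array([d@[np.cos(a),np.sin(a),0],d@[np.sin(a),-np.cos(a),0],-d[2]])*1000).round(1))
E
python3 - <<'E'
from h import *
print(np.round(viewer.get_calibration("wrist")["T_tool_cam"],3))
go(.542,-.192,.26,3.25); go(.5,-.192,.26,3.25)
E
```

```text
[[-0.001 -0.964 -0.268  0.068]
 [ 1.    -0.001 -0.001 -0.002]
 [ 0.    -0.268  0.964 -0.134]
 [ 0.     0.     0.     1.   ]]
pos [ 0.196  -0.4599  0.2392] yaw 23.08 tilt [-1.e-04  2.e-04 -1.e+00] turn 0.3461 then shift mm [ 360.7 -247.9  -20.8]
pos [ 0.196  -0.4599  0.2392] yaw 23.08 tilt [-1.e-04  2.e-04 -1.e+00] turn 0.3461 then shift mm [ 318.7 -250.2  -20.8]
```

Call:
servo_tool(
  commands=[
    [60,0,0,0,0.173],
    [60,0,0,0,0.173],
    [60,36,-25,-2,0],
    [60,36,-25,-2,0],
    [60,36,-25,-2,0],
    [60,36,-25,-2,0],
    [60,36,-25,-2,0],
    [60,36,-25,-2,0],
    [60,36,-25,-2,0],
    [60,36,-25,-2,0],
    [60,36,-25,-2,0],
    [60,36,-23,-2,0],
    [60,0,0,0,0],
    [60,0,0,0,0],
  ],
)

```text
clock: 2.2
eef_pos: [0.5409, -0.192, 0.259]
tool_rot: [1.0, 0.029, -0.001, 0.0]
ft_force: [-0.8, -0.4, 0.1]
grip_width: 0.06
grasp_force: 0.0
```

```bash
python3 - <<'E'
from h import *
im,W=cloud("wrist"); save("w1.png",im)
def rect(b,lo,hi,n):
    x0,x1,y0,y1=b
    m=(W[...,0]>x0)&(W[...,0]<x1)&(W[...,1]>y0)&(W[...,1]<y1)&(W[...,2]>lo)&(W[...,2]<hi)
    P=W[m]; r=cv2.minAreaRect(P[:,:2].astype(np.float32)*1000)
    print(n,m.sum(),r,"z med",np.median(P[:,2]).round(4))
rect((.48,.6,-.23,-.16),.046,.06,"rib")
rect((.478,.606,-.25,-.13),.018,.03,"plate")
for l in ["lid_grip"]:
  for r in viewer.spot_point("wrist",l): p=r["pixel"]; print(r["p"],p,W[int(p[0]),int(p[1])].round(4))
go(.542,-.192,.055,3.25)
E
```

```text
rib 1542 ((544.5877075195312, -192.2951202392578), (69.49697875976562, 17.44876480102539), 2.9512364864349365) z med 0.0527
plate 14904 ((542.0093994140625, -190.00152587890625), (119.98776245117188, 127.97888946533203), 89.99962615966797) z med 0.0231
0.44 [301.4, 322.6] [ 0.439  -0.1988  0.029 ]
pos [ 0.5405 -0.1926  0.2593] yaw 3.18 tilt [-5.e-04 -1.e-04 -1.e+00] turn -0.0012 then shift mm [  1.5  -0.5 204.3]
```

View pics/w1.png

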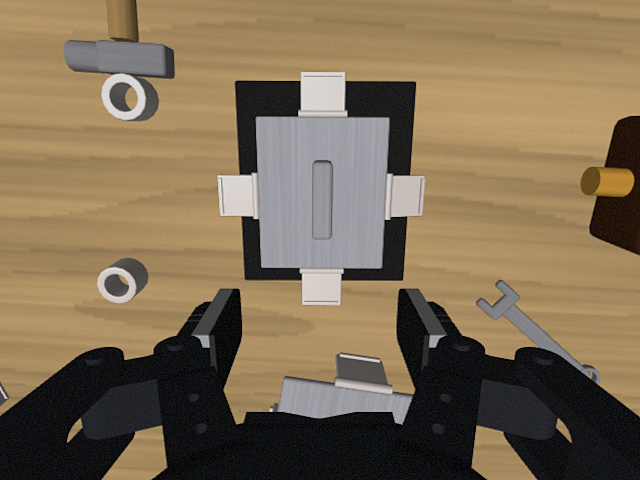

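Lid centred at (200, 322) with rib aligned to the tool; wrist measures 69x17 at z 0.053. Descend and grasp.

Call:
servo_tool(
  commands=[
    [60,3,-0.5,40,0],
    [60,0,0,40,0],
    [60,0,0,40,0],
    [60,0,0,40,0],
    [60,0,0,30,0],
    [60,0,0,16,0],
    [60,0,0,10,0],
    [60,0,0,5,0],
    [60,0,0,0,0],
    [0,0,0,0,0],
    [0,0,0,0,0],
    [0,0,0,0,0],
    [0,0,0,0,0],
    [0,0,0,0,0],
    [0,0,0,0,0],
    [0,0,0,0,0],
    [0,0,0,0,0],
  ],
)

```text
clock: 4.42
eef_pos: [0.5451, -0.1921, 0.0394]
tool_rot: [1.0, 0.028, 0.001, 0.001]
ft_force: [-1.5, -3.1, 6.0]
grip_width: 0.0172
grasp_force: 61.3
```

Call:
servo_tool(
  commands=[
    [0,0,0,-5,0],
    [0,0,0,-15,0],
    [0,0,0,-30,0],
    [0,0,0,-40,0],
    [0,0,0,-40,0],
    [0,0,0,-40,0],
    [0,0,0,-30,0],
    [0,0,0,-15,0],
    [0,0,0,0,0],
  ],
)

```text
clock: 5.55
eef_pos: [0.5446, -0.1912, 0.254]
tool_rot: [1.0, 0.028, 0.001, 0.0]
ft_force: [-0.1, -0.0, -4.5]
grip_width: 0.0169
grasp_force: 60.1
```

```bash
python3 - <<'E'
from h import *
o=status.get_obs(); print(o["eef_pos"],o["ft_force"],o["grip_width"])
for cam in ["scene","top"]:
    im,W=cloud(cam)
    x0,x1,y0,y1=(.43,.63,.12,.31)
    m=(W[...,0]>x0)&(W[...,0]<x1)&(W[...,1]>y0)&(W[...,1]<y1)&(W[...,2]>.072)&(W[...,2]<.09)
    P=W[m]; print(cam,m.sum(),cv2.minAreaRect(P[:,:2].astype(np.float32)*1000),np.median(P[:,2]),np.percentile(P[:,2],[90]))
go(.529,.2145,.235,-2.54)
E
```

```text
[ 0.54461878 -0.19122217  0.25402031] [-0.14886194 -0.02402489 -4.51072473] 0.016903824278020688
scene 666 ((529.0792846679688, 211.8624725341797), (116.87553405761719, 144.64292907714844), 87.30769348144531) 0.0792418282710497 [0.08150248]
top 383 ((527.3190307617188, 214.40533447265625), (118.0773696899414, 141.92457580566406), 87.58242797851562) 0.07836623663809902 [0.08420085]
pos [ 0.5436 -0.1909  0.2518] yaw 3.26 tilt [-0.0027  0.001  -1.    ] turn 0.1012 then shift mm [ -32.5 -404.4   16.8]
```

Call:
servo_tool(
  commands=[
    [0,0,0,0,0.05],
    [0,0,0,0,0.051],
    [0,-2,-15,0,0],
    [0,-3,-33,0,0],
    [0,-3,-37,0,0],
    [0,-3,-37,0,0],
    [0,-3,-37,0,0],
    [0,-3,-37,0,0],
    [0,-3,-37,0,0],
    [0,-3,-37,0,0],
    [0,-3,-37,0,0],
    [0,-3,-37,0,0],
    [0,-2,-33,0,0],
    [0,-1,-20,0,0],
    [0,0,-6,0,0],
    [0,0,0,0,0],
    [0,0,0,0,0],
  ],
)

```text
clock: 7.78
eef_pos: [0.5188, 0.0943, 0.2627]
tool_rot: [0.997, 0.064, -0.004, -0.046]
ft_force: [-0.2, 0.2, -4.2]
grip_width: 0.0169
grasp_force: 60.0
```

```bash
python3 - <<'E'
from h import *
go(.529,.2135,.1425,-2.55)
im,W=cloud("scene"); save("s2.png",cv2.resize(im[170:340,330:510],(635,600)))
E
```

```text
pos [0.5188 0.0943 0.2627] yaw 7.38 tilt [-0.0132  0.0918 -0.9957] turn 0.1733 then shift mm [   4.9 -119.6  120.2]
```

View pics/s2.png

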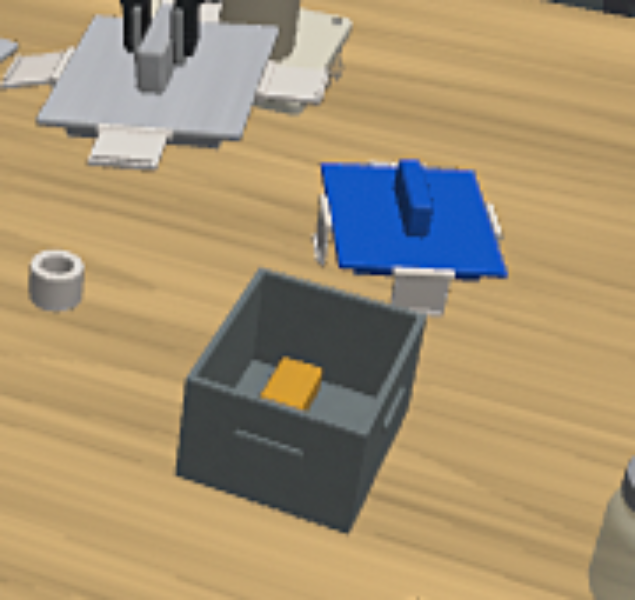

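Lid held well (crop (60,160)), case open; but the arm stopped short and tilted. Check the joints.

Call:
servo_tool(
  commands=[
    [0,0,0,0,0],
    [0,0,0,0,0],
  ],
)

```text
clock: 8.07
eef_pos: [0.5188, 0.0944, 0.2628]
tool_rot: [0.997, 0.064, -0.004, -0.046]
ft_force: [0.0, -1.0, -4.1]
grip_width: 0.0169
grasp_force: 60.0
```

```bash
python3 - <<'E'
from h import *
o=status.get_obs();print(o["joint_pos"].round(3),o["joint_vel"].round(3))
go(.529,.2135,.235,-2.55)
E
```

```text
[0.128 0.287 0.124 1.409 0.093 3.141] [ 0.003 -0.002  0.001  0.002  0.002 -0.   ]
pos [0.5188 0.0944 0.2628] yaw 7.39 tilt [-0.013   0.092  -0.9957] turn 0.1735 then shift mm [   4.9 -119.4   27.8]
```

J6 is at its limit; use the lid the other way round (turn -170°). First see whether the tilt recovers.

Call:
servo_tool(
  commands=[
    [0,0,0,0,-0.15],
    [0,0,0,0,-0.15],
    [0,0,0,0,0],
  ],
)

```text
clock: 8.45
eef_pos: [0.5188, 0.0946, 0.2628]
tool_rot: [0.976, 0.212, 0.003, -0.046]
ft_force: [0.6, -0.6, -3.7]
grip_width: 0.0171
grasp_force: 60.0
```

```bash
python3 - <<'E'
from h import *
o=status.get_obs();print(o["joint_pos"].round(3),o["joint_vel"].round(3))
go(.529,.2135,.235,177.45)
E
```

```text
[0.128 0.287 0.124 1.409 0.093 2.842] [ 0.    -0.001  0.001 -0.     0.     0.038]
pos [0.5188 0.0946 0.2628] yaw 24.43 tilt [-0.013   0.0921 -0.9957] turn -2.6708 then shift mm [ -4.9 119.2  27.8]
```

Call:
servo_tool(
  commands=[
    [0,0,0,0,-0.187],
    [0,0,0,0,-0.187],
    [0,0,0,0,-0.187],
    [0,0,0,0,-0.187],
    [0,0,0,0,-0.187],
    [0,0,0,0,-0.187],
    [0,0,0,0,-0.187],
    [0,0,0,0,-0.187],
    [0,0,0,0,-0.187],
    [0,0,0,0,-0.187],
    [0,0,0,0,-0.187],
    [0,0,0,0,-0.187],
    [0,0,0,0,-0.187],
    [0,0,0,0,-0.187],
    [0,0,0,0,-0.187],
    [0,0,0,0,-0.187],
    [0,0,0,0,-0.187],
    [0,0,0,0,-0.187],
    [0,0,0,0,-0.187],
    [0,0,0,0,-0.187],
  ],
)

```text
clock: 10.95
eef_pos: [0.5188, 0.0946, 0.2628]
tool_rot: [-0.492, 0.869, 0.043, 0.017]
ft_force: [0.3, -1.0, -4.0]
grip_width: 0.0166
grasp_force: 60.0
```

Call:
servo_tool(
  commands=[
    [0,0,0,0,-0.187],
    [0,0,0,0,-0.187],
    [0,0,0,0,-0.187],
    [0,0,0,0,-0.187],
    [0,0,0,0,-0.187],
    [0,0,0,0,-0.187],
    [0,0,0,0,-0.187],
    [0,0,0,0,-0.187],
    [0,0,0,0,-0.187],
    [0,0,0,0,-0.187],
    [0,0,0,0,-0.187],
    [0,0,0,0,-0.187],
    [0,0,0,0,-0.187],
    [0,0,0,0,0],
  ],
)

```text
clock: 12.7
eef_pos: [0.5059, 0.1458, 0.2629]
tool_rot: [0.992, 0.123, 0.004, -0.028]
ft_force: [0.6, -0.7, -3.4]
grip_width: 0.0166
grasp_force: 60.5
```

```bash
python3 - <<'E'
from h import *
o=status.get_obs();print(o["joint_pos"].round(3),o["joint_vel"].round(3))
go(.529,.2135,.235,177.45)
E
```

```text
[ 0.25   0.273  0.107  1.39   0.055 -3.138] [-0.047  0.004  0.005  0.003 -0.041 -0.005]
pos [0.5059 0.1458 0.2629] yaw 14.11 tilt [ 0.0011  0.0566 -0.9984] turn -2.8508 then shift mm [-20.1  68.7  27.9]
```

Overdriving at the other limit reduces the tilt. Continue.

Call:
servo_tool(
  commands=[
    [0,0,0,0,-0.187],
    [0,0,0,0,0],
    [0,0,0,0,0],
  ],
)

```text
clock: 13.08
eef_pos: [0.4896, 0.1884, 0.2628]
tool_rot: [0.984, 0.178, 0.01, -0.008]
ft_force: [1.5, -0.5, -3.9]
grip_width: 0.0171
grasp_force: 61.1
```

```bash
python3 - <<'E'
from h import *
o=status.get_obs();print(o["joint_pos"].round(3),o["joint_vel"].round(3))
go(.529,.2135,.235,177.45)
E
```

```text
[ 0.361  0.263  0.095  1.38   0.012 -3.139] [-0.025  0.002 -0.001 -0.002 -0.001 -0.005]
pos [0.4896 0.1884 0.2628] yaw 20.54 tilt [ 0.0174  0.0193 -0.9997] turn -2.7387 then shift mm [-38.2  26.8  27.8]
```

Call:
servo_tool(
  commands=[
    [0,0,0,0,0.187],
    [0,0,0,0,0.187],
    [0,0,0,0,0.187],
    [0,0,0,0,0.187],
    [0,0,0,0,0.187],
    [0,0,0,0,0.187],
    [0,0,0,0,0.187],
    [0,0,0,0,0.187],
    [0,0,0,0,0.187],
    [0,0,0,0,0.187],
    [0,0,0,0,0.187],
    [0,0,0,0,0.187],
    [0,0,0,0,0.187],
    [0,0,0,0,0.187],
    [0,0,0,0,0.187],
    [0,0,0,0,0.187],
    [0,0,0,0,0.187],
    [0,0,0,0,0.187],
    [0,0,0,0,0.179],
  ],
)

```text
clock: 15.45
eef_pos: [0.4902, 0.1869, 0.2627]
tool_rot: [0.027, 1.0, 0.01, 0.008]
ft_force: [-0.5, 0.4, -4.0]
grip_width: 0.0163
grasp_force: 61.1
```

Call:
servo_tool(
  commands=[
    [0,-10,7,7,0],
    [0,-14,10,10,0],
    [0,-14,10,11,0],
    [0,0,0,20,0],
    [0,0,0,0,0],
    [0,0,0,0,0],
  ],
)

```text
clock: 16.2
eef_pos: [0.5301, 0.2145, 0.2161]
tool_rot: [0.022, 1.0, 0.01, 0.009]
ft_force: [-0.1, -0.4, -3.7]
grip_width: 0.0166
grasp_force: 61.0
```

```bash
python3 - <<'E'
from h import *
o=status.get_obs();print(o["joint_pos"].round(3))
go(.529,.2135,.1015,177.45)
im,W=cloud("scene"); save("s3.png",cv2.resize(im[170:340,330:510],(635,600)))
E
```

```text
[0.378 0.375 0.131 1.303 0.012 0.422]
pos [0.5301 0.2145 0.2161] yaw 177.51 tilt [ 0.0176  0.0197 -0.9996] turn 0.001 then shift mm [  1.1  -1.1 114.6]
```

View pics/s3.png

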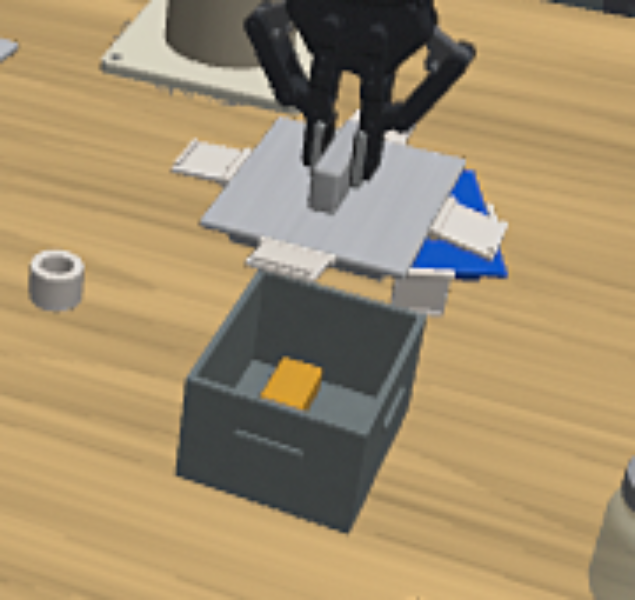

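Lid level over the case, clips raised, seen in crop at (200, 340). Lower gently.

Call:
servo_tool(
  commands=[
    [0,1,-1,20,0],
    [0,1,-1,25,0],
    [0,1,-1.3,25,0],
    [0,0,0,15,0],
    [0,0,0,8,0],
    [0,0,0,5,0],
    [0,0,0,5,0],
    [0,0,0,0,0],
  ],
)

```text
clock: 17.25
eef_pos: [0.5283, 0.2137, 0.1129]
tool_rot: [0.022, 1.0, 0.01, 0.009]
ft_force: [-0.9, -0.4, -4.1]
grip_width: 0.0168
grasp_force: 61.0
```

Call:
servo_tool(
  commands=[
    [0,0,0,3,0],
    [0,0,0,3,0],
    [0,0,0,3,0],
    [0,0,0,0,0],
  ],
)

```text
clock: 17.75
eef_pos: [0.5284, 0.2138, 0.1037]
tool_rot: [0.022, 1.0, 0.01, 0.008]
ft_force: [-0.4, 0.5, -3.7]
grip_width: 0.0166
grasp_force: 61.1
```

Call:
servo_tool(
  commands=[
    [0,0,0,1.5,0],
    [0,0,0,1,0],
    [0,0,0,0,0],
  ],
)

```text
clock: 18.12
eef_pos: [0.5288, 0.214, 0.1025]
tool_rot: [0.022, 1.0, 0.01, 0.009]
ft_force: [-1.4, -1.0, 4.2]
grip_width: 0.0168
grasp_force: 62.4
```

Contact. Release and rise for a look.

Call:
servo_tool(
  commands=[
    [30,0,0,0,0],
    [40,0,0,0,0],
    [55,0,0,0,0],
    [55,0,0,0,0],
    [55,0,0,0,0],
    [55,0,0,-20,0],
    [55,0,0,-30,0],
    [55,0,0,-40,0],
    [55,0,0,-40,0],
    [55,0,0,-20,0],
    [55,0,0,0,0],
  ],
)

```text
clock: 19.5
eef_pos: [0.527, 0.2113, 0.2533]
tool_rot: [0.022, 1.0, 0.011, 0.011]
ft_force: [0.1, -0.0, -1.9]
grip_width: 0.0551
grasp_force: 0.0
```

```bash
python3 - <<'E'
from h import *
o=status.get_obs();print(o["joint_pos"].round(3)); go(.529,.2135,.2,177.45)
im,W=cloud("wrist"); save("w4.png",im)
def rect(cx,cy,hx,hy,lo,hi,n):
    m=(abs(W[...,0]-cx)<hx)&(abs(W[...,1]-cy)<hy)&(W[...,2]>lo)&(W[...,2]<hi)
    P=W[m]; r=cv2.minAreaRect(P[:,:2].astype(np.float32)*1000)
    print(n,m.sum(),r,"z med",np.median(P[:,2]).round(4)); return P
rect(.529,.2135,.05,.03,.108,.13,"rib")
P=rect(.529,.2135,.06,.05,.078,.1,"plate")
A=np.c_[P[:,:2],np.ones(len(P))]; print("plane",np.linalg.lstsq(A,P[:,2],rcond=None)[0])
a=np.radians(177.45); ex=np.array([np.cos(a),np.sin(a)]); ey=np.array([-ex[1],ex[0]])
c=np.array([.529,.2135])
for n,e,f,h in [("+x",ex,ey,.0755),("+y",ey,ex,.0635),("-x",-ex,ey,.0755),("-y",-ey,ex,.0635)]:
    D=W[...,:2]-c; u=D@e; v=D@f
    m=(abs(v)<.015)&(u>h-.005)&(u<h+.045)&(W[...,2]>.06)&(W[...,2]<.14)
    if m.sum(): 
        uu=u[m];zz=W[...,2][m]; k=np.polyfit(uu,zz,1); print(n,m.sum(),uu.max().round(4),"slope deg",np.degrees(np.arctan(k[0])).round(1),"z",zz.min().round(3),zz.max().round(3))
E
```

```text
[0.375 0.349 0.19  1.384 0.012 0.419]
pos [0.527  0.2113 0.2533] yaw 177.49 tilt [ 0.0217  0.0213 -0.9995] turn 0.0007 then shift mm [-1.9  2.3 53.3]
rib 2294 ((527.3694458007812, 215.95518493652344), (17.830976486206055, 69.03009033203125), 86.99951171875) z med 0.1149
plate 16410 ((529.0048217773438, 213.4977569580078), (119.9603500366211, 99.98461151123047), 0.020418182015419006) z med 0.0853
plane [0.00050132 0.00055808 0.0848963 ]
+x 2498 0.1122 slope deg -3.4 z 0.08 0.088
+y 1800 0.0975 slope deg -1.6 z 0.081 0.087
-x 1545 0.1103 slope deg 10.9 z 0.083 0.094
-y 1821 0.1006 slope deg -10.7 z 0.076 0.087
```

View pics/w4.png

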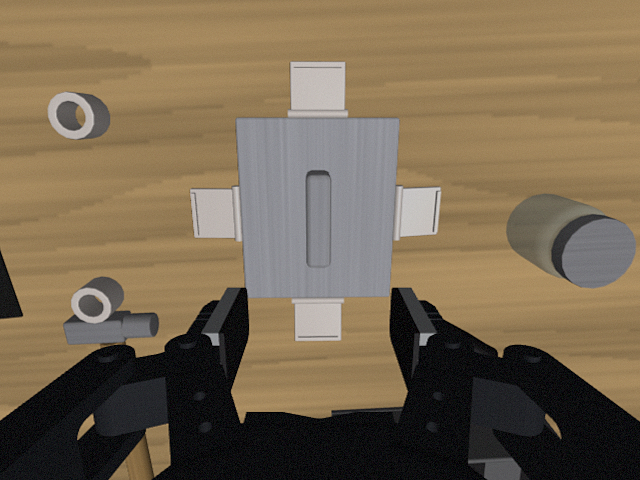

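Wrist view: lid seated in the mouth (plate z 0.085, level to 0.001), centred near (205, 318), all four clips out. Step 1 looks met. Now clip on the far (+x world) side: fingers shut, press from above, then sweep in.

Call:
servo_tool(
  commands=[
    [0,-30,0,0,0],
    [0,-36,0,0,0],
    [0,-36,0,10,0],
    [0,0,0,40,0],
    [0,0,0,40,0],
    [0,0,0,30,0],
    [0,0,0,18,0],
    [0,0,0,10,0],
    [0,0,0,10,0],
    [0,0,0,10,0],
    [0,0,0,10,0],
    [0,0,0,7,0],
    [0,0,0,0,0],
  ],
)

```text
clock: 21.18
eef_pos: [0.6307, 0.2101, 0.0674]
tool_rot: [0.022, 1.0, 0.01, 0.008]
ft_force: [0.4, -0.2, 0.6]
grip_width: 0.0004
grasp_force: 0.0
```

```bash
python3 - <<'E'
from h import *
o=status.get_obs();print(o["ft_force"],o["grip_width"]); go(.6334,.2098,.068,177.45)
E
```

```text
[ 0.35394155 -0.24807513  0.59076627] 0.00039190346557731084
pos [0.6307 0.2101 0.0674] yaw 177.5 tilt [ 0.0166  0.0194 -0.9997] turn 0.0008 then shift mm [-2.7 -0.2 -0.6]
```

Call:
servo_tool(
  commands=[
    [0,4,0,0,0],
    [0,4,0,0,0],
    [0,3,0,0,0],
    [0,1,0,0,0],
    [0,0,0,0,0],
  ],
)

```text
clock: 21.8
eef_pos: [0.6187, 0.2107, 0.0679]
tool_rot: [0.022, 1.0, 0.01, 0.008]
ft_force: [1.0, -0.2, 0.3]
grip_width: 0.0
grasp_force: 0.4
```

Call:
servo_tool(
  commands=[
    [0,1,0,0,0],
    [0,1,0,0,0],
    [0,0,0,0,0],
  ],
)

```text
clock: 22.18
eef_pos: [0.6169, 0.2107, 0.0678]
tool_rot: [0.022, 1.0, 0.01, 0.008]
ft_force: [0.4, 0.2, -0.2]
grip_width: -0.0002
grasp_force: 0.7
```

Call:
servo_tool(
  commands=[
    [0,1,0,0,0],
    [0,1,0,0,0],
    [0,0,0,0,0],
  ],
)

```text
clock: 22.55
eef_pos: [0.6159, 0.2107, 0.0682]
tool_rot: [0.022, 1.0, 0.01, 0.009]
ft_force: [5.2, 0.0, -2.0]
grip_width: -0.0001
grasp_force: 2.4
```

Call:
servo_tool(
  commands=[
    [0,1,0,0,0],
    [0,0,0,0,0],
  ],
)

```text
clock: 22.8
eef_pos: [0.6158, 0.2108, 0.0685]
tool_rot: [0.022, 1.0, 0.01, 0.01]
ft_force: [6.6, -0.4, -2.2]
grip_width: 0.0002
grasp_force: 3.3
```

Hard stop felt (~7 N at 88 mm from centre = as expected). Back off, rise, to the +y (world) clip.

Call:
servo_tool(
  commands=[
    [0,-8,0,0,0],
    [0,0,0,-30,0],
    [0,0,0,-40,0],
    [0,0,0,-20,0],
    [0,24,24,0,0],
    [0,32,32,0,0],
    [0,32,32,0,0],
    [0,8,8.5,0,0],
    [0,0,0,30,0],
    [0,0,0,20,0],
    [0,0,0,10,0],
    [0,0,0,10,0],
    [0,0,0,10,0],
    [0,0,0,10,0],
    [0,0,0,0,0],
  ],
)

```text
clock: 24.68
eef_pos: [0.5299, 0.311, 0.0674]
tool_rot: [0.022, 1.0, 0.01, 0.008]
ft_force: [-0.1, -0.1, -0.9]
grip_width: -0.0001
grasp_force: 0.2
```

Call:
servo_tool(
  commands=[
    [0,0,-5,0,0],
    [0,0,-5,0,0],
    [0,0,-3,0,0],
    [0,0,0,0,0],
  ],
)

```text
clock: 25.18
eef_pos: [0.5299, 0.2978, 0.0684]
tool_rot: [0.022, 1.0, 0.01, 0.009]
ft_force: [0.9, 0.6, 1.1]
grip_width: -0.0
grasp_force: 0.6
```

Call:
servo_tool(
  commands=[
    [0,0,-1.5,0,0],
    [0,0,-1.5,0,0],
    [0,0,0,0,0],
  ],
)

```text
clock: 25.55
eef_pos: [0.5297, 0.2951, 0.068]
tool_rot: [0.022, 1.0, 0.01, 0.009]
ft_force: [1.1, 2.1, -0.4]
grip_width: -0.0001
grasp_force: 1.0
```

Call:
servo_tool(
  commands=[
    [0,0,-1,0,0],
    [0,0,-1,0,0],
    [0,0,0,0,0],
  ],
)

```text
clock: 25.92
eef_pos: [0.5294, 0.293, 0.0677]
tool_rot: [0.022, 1.0, 0.01, 0.008]
ft_force: [0.5, 3.1, -0.8]
grip_width: -0.0004
grasp_force: 1.3
```

Call:
servo_tool(
  commands=[
    [0,0,-1,0,0],
    [0,0,-1,0,0],
    [0,0,0,0,0],
  ],
)

```text
clock: 26.3
eef_pos: [0.5293, 0.2914, 0.0679]
tool_rot: [0.022, 1.0, 0.01, 0.008]
ft_force: [0.2, 4.8, -1.7]
grip_width: -0.0001
grasp_force: 2.2
```

Call:
servo_tool(
  commands=[
    [0,0,-1,0,0],
    [0,0,0,0,0],
  ],
)

```text
clock: 26.55
eef_pos: [0.5294, 0.2913, 0.0681]
tool_rot: [0.021, 1.0, 0.011, 0.009]
ft_force: [0.3, 6.2, -0.9]
grip_width: -0.0
grasp_force: 3.2
```

Call:
servo_tool(
  commands=[
    [0,0,8,0,0],
    [0,0,0,-30,0],
    [0,0,0,-40,0],
    [0,0,0,-20,0],
    [0,25,-20,0,0],
    [0,35,-29,0,0],
    [0,35,-29,0,0],
    [0,8,-6,0,0],
    [0,0,0,30,0],
    [0,0,0,20,0],
    [0,0,0,10,0],
    [0,0,0,10,0],
    [0,0,0,10,0],
    [0,0,0,10,0],
    [0,0,0,0,0],
  ],
)

```text
clock: 28.42
eef_pos: [0.4225, 0.2184, 0.0637]
tool_rot: [0.022, 1.0, 0.01, 0.008]
ft_force: [0.2, -0.1, 0.6]
grip_width: 0.0003
grasp_force: 0.0
```

Call:
servo_tool(
  commands=[
    [0,-5,0,0,0],
    [0,-5,0,0,0],
    [0,-3,0,0,0],
    [0,-1,0,0,0],
    [0,0,0,0,0],
  ],
)

```text
clock: 29.05
eef_pos: [0.4374, 0.2181, 0.0649]
tool_rot: [0.022, 1.0, 0.01, 0.009]
ft_force: [-1.3, -0.3, -0.7]
grip_width: 0.0001
grasp_force: 0.4
```

Call:
servo_tool(
  commands=[
    [0,-1,0,0,0],
    [0,-1,0,0,0],
    [0,0,0,0,0],
  ],
)

```text
clock: 29.42
eef_pos: [0.4391, 0.218, 0.0648]
tool_rot: [0.022, 1.0, 0.01, 0.008]
ft_force: [-1.5, 0.5, -1.1]
grip_width: 0.0002
grasp_force: 0.8
```

Call:
servo_tool(
  commands=[
    [0,-1,0,0,0],
    [0,-1,0,0,0],
    [0,-1,0,0,0],
    [0,0,0,0,0],
  ],
)

```text
clock: 29.92
eef_pos: [0.4412, 0.2179, 0.0648]
tool_rot: [0.022, 1.0, 0.01, 0.007]
ft_force: [-5.1, 0.6, 1.2]
grip_width: -0.0003
grasp_force: 2.5
```

Call:
servo_tool(
  commands=[
    [0,-1,0,0,0],
    [0,0,0,0,0],
  ],
)

```text
clock: 30.18
eef_pos: [0.4412, 0.2179, 0.0648]
tool_rot: [0.021, 1.0, 0.01, 0.007]
ft_force: [-7.2, 1.7, 3.2]
grip_width: 0.0
grasp_force: 3.6
```

Call:
servo_tool(
  commands=[
    [0,8,0,0,0],
    [0,0,0,-30,0],
    [0,0,0,-40,0],
    [0,0,0,-20,0],
    [0,-24,-24,0,0],
    [0,-32,-32,0,0],
    [0,-32,-32,0,0],
    [0,-7,-7.5,0,0],
    [0,0,0,30,0],
    [0,0,0,20,0],
    [0,0,0,10,0],
    [0,0,0,10,0],
    [0,0,0,10,0],
    [0,0,0,8,0],
    [0,0,0,0,0],
  ],
)

```text
clock: 32.05
eef_pos: [0.5255, 0.1185, 0.0658]
tool_rot: [0.022, 1.0, 0.01, 0.008]
ft_force: [-0.1, 1.0, 0.0]
grip_width: -0.0001
grasp_force: 0.0
```

Call:
servo_tool(
  commands=[
    [0,0,5,0,0],
    [0,0,5,0,0],
    [0,0,5,0,0],
    [0,0,2,0,0],
    [0,0,0,0,0],
  ],
)

```text
clock: 32.67
eef_pos: [0.5264, 0.1351, 0.0665]
tool_rot: [0.022, 1.0, 0.009, 0.008]
ft_force: [0.6, -4.7, -1.5]
grip_width: -0.0
grasp_force: 2.2
```

Call:
servo_tool(
  commands=[
    [0,0,1,0,0],
    [0,0,1,0,0],
    [0,0,0,0,0],
  ],
)

```text
clock: 33.05
eef_pos: [0.5264, 0.1352, 0.0663]
tool_rot: [0.023, 1.0, 0.008, 0.008]
ft_force: [0.6, -9.3, -1.5]
grip_width: 0.0001
grasp_force: 4.6
```

All four stops felt, symmetric about (0.5285, 0.2133). Withdraw and check.

Call:
servo_tool(
  commands=[
    [0,0,-8,0,0],
    [0,0,-4,-30,0],
    [0,0,0,-40,0],
    [0,0,0,-40,0],
    [0,0,40,-40,0],
    [0,0,50,-40,0],
    [0,0,0,0,0],
    [0,0,0,0,0],
  ],
)

```text
clock: 34.05
eef_pos: [0.5263, 0.211, 0.2571]
tool_rot: [0.021, 1.0, 0.01, 0.008]
ft_force: [0.3, -0.0, 0.6]
grip_width: -0.0
grasp_force: 0.0
```

```bash
python3 - <<'E'
from h import *
ims=[]
for cam in ["wrist","scene"]:
    im,W=cloud(cam); c=np.array([.5285,.2133])
    m=(np.abs(W[...,:2]-c)<[.055,.045]).all(-1)&(W[...,2]>.078)&(W[...,2]<.1); P=W[m]
    print(cam,"plate",np.linalg.lstsq(np.c_[P[:,:2]-c,np.ones(len(P))],P[:,2],rcond=None)[0].round(4))
    r=(np.abs(W[...,:2]-c)<[.05,.03]).all(-1)&(W[...,2]>.107)&(W[...,2]<.13); print(cv2.minAreaRect(W[r][:,:2].astype(np.float32)*1000))
    a=np.radians(-2.7); ex=np.array([np.cos(a),np.sin(a)]); ey=np.array([-ex[1],ex[0]])
    for n,e,f,h in [("+x",ex,ey,.0755),("+y",ey,ex,.0635),("-x",-ex,ey,.0755),("-y",-ey,ex,.0635)]:
        D=W[...,:2]-c; u=D@e; v=D@f
        m=(abs(v)<.018)&(u>h-.003)&(u<h+.05)&(W[...,2]>.03)&(W[...,2]<.14)
        print(n,m.sum(),(u[m].max()-h).round(4) if m.sum() else None)
    ims.append(im)
i=np.hstack([cv2.resize(ims[0],(420,315)),cv2.resize(ims[1][180:340,340:500],(315,315))]); save("fin.png",i)
E
```

```text
wrist plate [-0.0001  0.0013  0.0853]
((528.18505859375, 215.87924194335938), (17.464223861694336, 69.0589599609375), 87.09081268310547)
+x 0 None
+y 443 0.0058
-x 440 0.0041
-y 191 0.0011
scene plate [0.007  0.0008 0.0869]
((531.4895629882812, 213.39395141601562), (17.794584274291992, 70.82990264892578), 87.09308624267578)
+x 270 0.0075
+y 68 0.0055
-x 11 0.0031
-y 24 0.0038
```

View pics/fin.png

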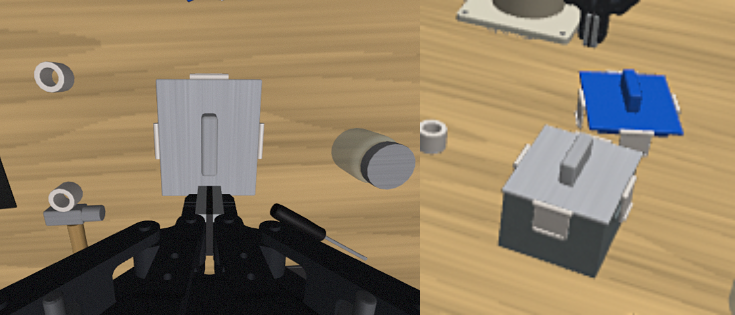

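The final views show the lid seated and all four flaps down: left panel edges at (77,210), (140,157), (140,261); right panel front flap at (220,550).

```bash
python3 -c "
from h import *
print(bot.job_done())"
```

```text
the job is handed in; nothing more can be done
None
```

The lid is seated on the case, all four clips are down against their stops, and the job was handed in at about 34 s of the 64 s allowed; no verdict came back.

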